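# Centre-punch both painted spots on the canopy bracket

### The job

Slide the zinc canopy bracket along the ledge until its red spot lies under the middle of the punch, let go, and push the red knob down until you feel the bit meet the metal and bear on it firmly, with some 10 to 20 N beyond the spring, never ramming it; then slide the bracket on and punch the yellow spot the same way. Punch nowhere else on the bracket, and finish with it lying flat, still with its yellow spot under the punch, the knob sprung back up, and the crank, pedal and ratchet handle left where they are.

Things in the scene. Friction and masses are not known exactly. Their poses are not given: they have to be found in the camera images.
- press: hand punch, a blue steel C-frame bolted to the ledge. Origin on the ledge below the punch axis. Its 50 mm wide column stands on its +y side (foot and inner face 95 to 100 mm from the axis); its arm (44 mm wide, 105 to 150 mm above the ledge) reaches over the axis to 25 mm beyond it. The work comes in from the -y side and slides on the ledge itself
- punch_axis (a point): fixed point on the vertical punch axis, in the lower mouth of the dark guide sleeve (34 mm diameter), 83 mm above the ledge. A pointed brass bit hangs below it; how far it sticks out of its chuck differs by up to 12 mm from job to job (its point starts 28 to 40 mm above the ledge), so the depth at which it bites has to be felt
- knob_top (a point): middle of the flat top of the red plastic knob (52 mm diameter, 25 mm high) on the punch's ram, on the punch axis, 233 mm above the ledge when up; moves with the ram
- ram (a joint): how far the ram with knob and bit is pushed down, m: 0 is up, 0.04 the end of travel; a spring (2 N at the start, 6 N near the bottom) brings it back up by itself
- bracket: zinc-plated canopy hinge bracket, 0.4 to 0.8 kg: a flat strap 60 mm (x) by 200 mm (y) by 6 mm thick, with an upright hinge web 14 mm thick (x) and 50 mm long (y), 57 mm high over the ledge, centred 70 mm from the middle towards -y. Origin at the middle of the underside, z up, +y towards the end with the red spot
- web_top (a point): middle of the top edge of the bracket's hinge web, 57 mm above the ledge: bracket frame (0, -70, 57) mm; the web is gripped from above, fingers closing along the bracket's x
- red_spot (a point): middle of the red painted spot, 12 mm in diameter, on the strap's upper face near the far end: bracket frame (10, 85, 6) mm
- yellow_spot (a point): middle of the yellow painted spot, 12 mm in diameter, on the strap's upper face: bracket frame (-10, 30, 6) mm
- crank: bystander: scuffed aluminium crank arm lying flat, 174 mm long along its y, 38 mm wide, 22 mm high; origin under its middle. (A fixed green tool chest, 175 mm high, also stands on the ledge, well clear of the work, beyond y = -0.4 m.)
- pedal: bystander: black nylon pedal lying flat, 92 by 100 mm and 26 mm high, with a short steel axle to -y; origin under its middle
- ratchet: bystander: chrome ratchet handle lying flat, 183 mm long along its y, 36 mm wide at the head (+y), 26 mm high; origin under its middle
Things that resemble listed ones, but are neither listed nor needed, are in the scene too. There is more than one size of the press; the one meant has the size given above.

How it is judged:
By the outcome, as a careful person would: the job done as asked, in the order asked, and still so for the second after the job is handed in, with the robot touching nothing.
It also fails if it takes over 69 s, if anything falls off the work surface, if the arm or the gripper's body presses on something with over 40 N, if the wrist force passes 120 N, or if a joint passes its speed limit or range.

### The arm

A 7-joint arm with a two-finger parallel gripper is mounted at the origin on the work surface. World frame = base frame: x ahead of the robot, y to its left, z up, the work surface at z = 0. Lengths are in m, angles in degrees, forces in N, time in s.
With the tool pointing down it reaches from about 0.425 to 0.875 m from the base axis. Payload 4.7 kg.
Tool frame: the origin (TCP) lies at the very end of the fingers, on their centre line; the grasp point (between the pads) lies 19 mm behind it; z points along the fingers, y is the line along which they close (so a half turn about z gives the same grasp; the last joint's range is limited). The gripper opens to 87 mm and grips with 3 to 60 N. Pads are 19 mm wide; open, the fingers measure 117 mm over their backs; the gripper's body (75 mm by 190 mm) begins 51 mm behind the grasp point.
Start: joints at [-63.822, 18.392, -4.016, 83.108, 1.295, 78.541, -3.26], TCP at [0.279, 0.587, 0.223] pointing down, gripper open.
Joint ranges: [-163.93, 163.93], [-17.29, 119.83], [-79.2, 71.16], [3.27, 140.29], [-89.18, 269.18], [5.43, 117.66], [-154.24, 154.24]. Speed limits (degrees/s): [147.25, 147.25, 180, 180, 180, 180, 180].

### API

Orientations are given as [roll, pitch, yaw] about the fixed x, y, z axes, in that order (R = Rz(yaw) Ry(pitch) Rx(roll)).
In Python, from cell import get_obs, eyes, env gives the robot as it stands.
- The arm moves only by the tool servo_tool, never from a script. Its argument "series" is a list that holds one entry, the list of rows, each a list of 7 numbers: the shift along the tool's x, y, z in units of 300 mm (1.0 is 300 mm), then the turn, a rotation vector about the tool's x, y, z in units of pi rad (1.0 is pi rad), then the opening, from 0 (shut) to 1 (fully open). In form: [[[tx, ty, tz, wx, wy, wz, gripper], ...]]. A call has 1 to 12 rows; each row is the pose to reach, as a shift and turn from the pose commanded when the call began, along the tool's axes at that moment, turning the shorter way round; what a row does not reach only later rows make up. A row lasts 1/12 s, in which the tool goes at most 41.7 mm and 7.16 degrees, less where a joint would pass 70% of its speed; a pose out of reach is approached as far as the arm can. A call with a number of a shift or a turn outside -1 to 1 is refused whole. A call with a gripper value outside its range is refused whole. The fingers move at their own pace and stop on an object; "grip_force" is the grip in N (left out, the last holds). Time passes only in rows, so rows that repeat a pose let the fingers close. It gives the time, the measured TCP pose, the force, the opening and the grip force at its end, in the units of the state.
- get_obs(): the state, without advancing time (a new reading comes with each control period).
- eyes.read_camera(name): name is "side" or "top" or "wrist"; returns a dict with "frame" (420x560x3 uint8, red, green, blue), "depth" (420x560 float32, m along the optical axis (not along the pixel's ray), 0 where there is no reading), "fx", "fy", "cx", "cy" (pixels), "origin" and "rotation" of the camera in the world; the wrist camera has in their place "mount" (4x4, takes a point from camera to tool coordinates, whose origin is the TCP and whose axes are the flange's). Camera axes: x right, y down, z forward; pixel columns grow to the right and rows downward; lengths in m; the calibration is good to about 2 mm. A picture is of the moment at which its call begins: read the wrist's pose just before it.
- env.sign_off(): hands the job in; it is judged then, once.
The state is a dict: "time_s": time; "qpos": joint angles; "joint_velocities": joint speeds; "effort": joint torques, N m; "tool_pos": TCP position; "tool_rot": TCP orientation; "force": force on the tool from outside, world axes, zero at the start; "wrist_torque": the same for the moment, N m; "grip_width": finger opening in m; "grasp_force": force on a finger pad.
Only numpy, scipy, OpenCV 4.12 (cv2) and the standard library are available. Lean on these libraries where they do the work, as an engineer would, in place of code of your own. Each camera call takes 0.05 s, during which the arm holds its last target. There are 200 camera calls.

## Working session

There is one attempt and no reset: what is moved stays moved. The work goes in short steps, Python scripts to look and compute and a tool call to move; the robot and the scene stay as the last step left them, time stands still between calls to the robot, and variables do not carry over. Pictures are saved under pics/ and viewed, at most 10 in all, crops included, and the job is handed in when it is done.

Besides the shell and the picture viewer there is one more tool, called as name(argument=value, ...), one argument or row to a line, values as JSON. servo_tool: Moves the arm, as the interface text tells. Shifts and turns lie within -1 to 1; 1 stands for 300 mm of shift or pi rad of turn. Its arguments: {"type":"object","properties":{"series":{"type":"array"},"grip_force":{"type":"number"}},"required":["series"]}

```bash
mkdir -p pics
cat > h.py <<'E'
import numpy as np, cv2
from cell import get_obs, eyes, env
from scipy.spatial.transform import Rotation as R
def cam(n):
    o=get_obs(); c=eyes.read_camera(n)
    if n=="wrist":
        T=np.eye(4); T[:3,:3]=R.from_euler('xyz',o['tool_rot'],degrees=True).as_matrix(); T[:3,3]=o['tool_pos']
        T=T@np.array(c['mount']); c['rotation']=T[:3,:3]; c['origin']=T[:3,3]
    return c
def cloud(c):
    d=c['depth']; v,u=np.mgrid[:d.shape[0],:d.shape[1]]
    p=np.stack([(u-c['cx'])/c['fx']*d,(v-c['cy'])/c['fy']*d,d],-1)
    P=p@np.array(c['rotation']).T+np.array(c['origin']); P[d==0]=np.nan
    return P
def save(c,n,box=None,s=1):
    f=c['frame'][:,:,::-1]
    if box: f=f[box[1]:box[3],box[0]:box[2]]
    cv2.imwrite('pics/'+n,cv2.resize(f,None,fx=s,fy=s,interpolation=cv2.INTER_CUBIC))
E
python3 - <<'E'
from h import *
import pickle
o=get_obs(); print(o)
t=cam('top'); s=cam('side'); pickle.dump((t,s),open('ts.pkl','wb'))
save(t,'top.png');save(s,'side.png')
print(t['origin'],s['origin'],get_obs()['time_s'])
E
```

```text
{'time_s': 0.0, 'qpos': array([-63.82259967,  18.43931608,  -4.01808949,  83.1727075 ,
         1.29709984,  78.53996502,  -3.26107504]), 'joint_velocities': array([-0.02205783,  0.08936443, -0.05188484, -0.05427011, -0.04198793,
        0.02730038,  0.0768314 ]), 'effort': array([ 2.09158702e-04, -4.91277015e+01, -4.04099207e-01, -3.12529492e+01,
       -6.40160521e-02,  4.36687970e-02,  1.75175569e-04]), 'tool_pos': array([0.27830011, 0.58682081, 0.22147818]), 'tool_rot': array([-1.79893379e+02,  6.84492871e-03,  1.54634079e+02]), 'force': array([ 0.47797226, -0.58123962,  0.60966684]), 'wrist_torque': array([-0.00080001, -0.04865824,  0.06252488]), 'grasp_force': 0.0, 'grip_width': 0.08678529759420951}
[0.28211948 0.00605283 1.17043374] [-0.05523169 -0.81408712  1.04414462] 0.1
```

View pics/top.png

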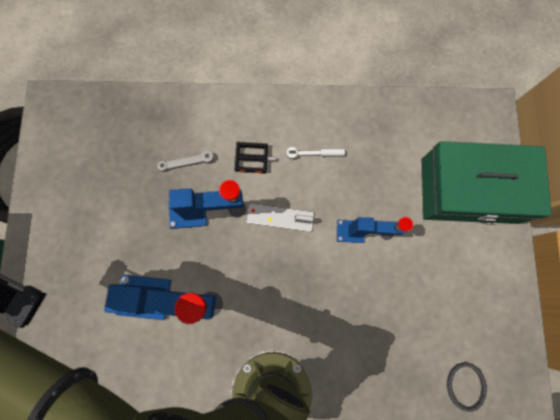

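View pics/side.png

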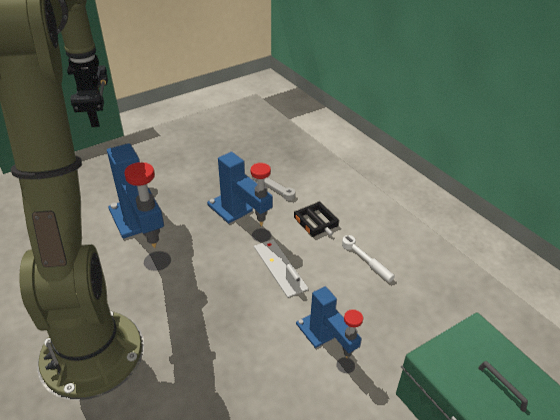

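The top view shows three presses, with knobs at (230,190), (190,308) and (405,224), and one bracket at (280,218). Its red spot is at about (253,211) and the yellow at (270,219). I'll choose the press by knob height and diameter.

```bash
cat > m.py <<'E'
from h import *
import pickle
t,s=pickle.load(open('ts.pkl','rb'))
for nm,c in (('top',t),('side',s)):
    P=cloud(c); hsv=cv2.cvtColor(c['frame'],cv2.COLOR_RGB2HSV).astype(int)
    H,S,V=[hsv[...,i] for i in range(3)]
    for lab,m in (('red',((H<8)|(H>172))&(S>170)&(V>70)),('yel',(H>20)&(H<35)&(S>130)&(V>100))):
        n,L,st,ce=cv2.connectedComponentsWithStats(m.astype('uint8'))
        for i in range(1,n):
            if st[i,4]<4: continue
            q=P[L==i]; q=q[~np.isnan(q[:,0])]
            z=np.percentile(q[:,2],90) if len(q)>50 else np.median(q[:,2]); k=q[abs(q[:,2]-z)<.006]
            print(nm,lab,ce[i].round(1),st[i,4],'top z %.3f'%z,'mid',((k.max(0)+k.min(0))/2).round(4),'ext',np.ptp(k,axis=0).round(3),'med',np.median(q,0).round(4))
    if nm=='top':
        # blue arm/column clouds of the middle press; bracket & table
        m=(H>100)&(H<125)&(S>120)
        for u0,u1,v0,v1 in ((160,250,170,235),(100,220,265,325),(330,415,205,250)):
            q=P[v0:v1,u0:u1][m[v0:v1,u0:u1]]; 
            for a,b in ((.085,.5),(0.003,.02)):
                k=q[(q[:,2]>a)&(q[:,2]<b)]
                print('blue',(u0,v0),a,len(k),k.min(0).round(3),k.max(0).round(3))
                r=cv2.minAreaRect((k[:,:2]*1000).astype('float32')); print('   rect',r)
        # bracket
        q=P[195:240,243:320].reshape(-1,3); k=q[(q[:,2]>.0035)&(q[:,2]<.012)]
        print('strap rect',len(k),cv2.minAreaRect((k[:,:2]*1000).astype('float32')))
        k=q[(q[:,2]>.045)&(q[:,2]<.07)];print('web',len(k),k.mean(0),cv2.minAreaRect((k[:,:2]*1000).astype('float32')))
save(t,'crop.png',(150,160,330,250),4)
E
python3 m.py
```

```text
Traceback (most recent call last):
  File "m.py", line 5, in <module>
    P=cloud(c); hsv=cv2.cvtColor(c['frame'],cv2.COLOR_RGB2HSV).astype(int)
  File "h.py", line 13, in cloud
    P=p@np.array(c['rotation']).T+np.array(c['origin']); P[d==0]=np.nan
      ~~~~~~~~~~~~~~~~~~~~~~~~~~~^~~~~~~~~~~~~~~~~~~~~~
ValueError: operands could not be broadcast together with shapes (420,560) (3,)
```

```bash
python3 - <<'E'
import pickle;t,s=pickle.load(open('ts.pkl','rb'));print(t['rotation'],s['rotation'])
E
sed -i "s/^def cloud(c):/def cloud(c):\n    if np.ndim(c['rotation'])==1: c['rotation']=R.from_euler('xyz',c['rotation'],degrees=True).as_matrix()/" h.py
python3 m.py
```

```text
[-168.7901113    -1.46026846  -89.76090576] [-131.95629921   -0.82940905  -34.45845014]
top red [229.3 189.7] 315 top z 0.235 mid [0.5287 0.1106 0.2329] ext [0.049 0.047 0.008] med [0.5272 0.1112 0.2324]
top red [405.2 223.7] 164 top z 0.177 mid [ 0.4567 -0.3445  0.1762] ext [0.035 0.037 0.011] med [ 0.4569 -0.3441  0.1742]
top red [190.  307.5] 733 top z 0.302 mid [0.2463 0.1814 0.301 ] ext [0.061 0.063 0.009] med [0.2453 0.1802 0.3003]
top yel [269.7 219. ] 7 top z 0.007 mid [0.4963 0.0102 0.0064] ext [0.007 0.006 0.003] med [0.4966 0.0102 0.0068]
blue (160, 170) 0.085 1226 [0.49  0.086 0.086] [0.543 0.27  0.195]
   rect ((521.3952026367188, 178.9771728515625), (47.76611328125, 183.96922302246094), 5.317570209503174)
blue (160, 170) 0.003 331 [0.468 0.203 0.005] [0.529 0.315 0.02 ]
   rect ((499.6229248046875, 259.1770324707031), (61.06757354736328, 110.47093200683594), 1.5864570140838623)
blue (100, 265) 0.085 2046 [0.219 0.148 0.087] [0.298 0.385 0.25 ]
   rect ((253.96969604492188, 266.6698303222656), (234.29981994628906, 64.47620391845703), 84.17279052734375)
blue (100, 265) 0.
[... 673 characters left out ...]
0.05462823] ((493.6398620605469, -88.28985595703125), (55.72792053222656, 14.468571662902832), 80.66653442382812)
side red [139.  173.4] 531 top z 0.303 mid [0.2427 0.1775 0.3014] ext [0.064 0.067 0.008] med [0.2401 0.1684 0.3009]
side red [260.  170.7] 240 top z 0.236 mid [0.5264 0.1067 0.2339] ext [0.047 0.048 0.008] med [0.5228 0.102  0.2331]
side red [268.8 244.4] 5 top z 0.008 mid [0.5226 0.0616 0.009 ] ext [0.005 0.008 0.008] med [0.5208 0.0601 0.0077]
side red [353.  318.2] 249 top z 0.178 mid [ 0.4552 -0.3485  0.176 ] ext [0.037 0.036 0.009] med [ 0.4533 -0.35    0.1753]
side yel [271.  259.5] 6 top z 0.007 mid [0.495  0.0098 0.0079] ext [0.007 0.01  0.009] med [0.4951 0.0108 0.0068]
```

View pics/crop.png

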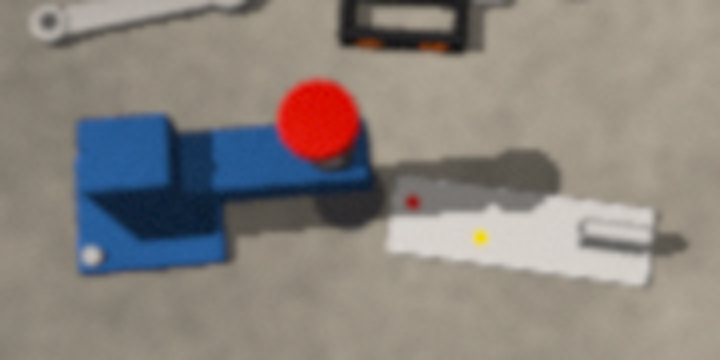

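The crop shows the middle press, whose knob top is at z 0.233 as described. The other two, at 0.301 and 0.176, are the wrong size. In the same crop, red is at (412,202) and yellow at (480,237). The bracket lies at a yaw of about -8°.

```bash
cat >> h.py <<'E'
def plan(xyz,yaw,roll=180,pitch=0):
    o=get_obs(); A=R.from_euler('xyz',o['tool_rot'],degrees=True); B=R.from_euler('xyz',[roll,pitch,yaw],degrees=True)
    d=A.inv().apply(np.array(xyz)-o['tool_pos']); w=(A.inv()*B).as_rotvec()
    n=max(np.linalg.norm(d)/.0417,np.degrees(np.linalg.norm(w))/7.16)
    print('shift',(d/.3).round(4),'turn',(w/np.pi).round(4),'rows',round(n,1))
E
python3 - <<'E'
from h import *
c=cam('wrist'); print(np.array(c['mount']).round(3),c['fx'],c['fy'],c['cx'])
plan([.50,-.03,.36],82)
E
```

```text
[[-0.001 -0.961 -0.277  0.076]
 [ 1.    -0.001 -0.    -0.   ]
 [-0.    -0.277  0.961 -0.162]
 [ 0.     0.     0.     1.   ]] 325.96897377125055 325.96897377125055 276.2176633022324
shift [-1.5487 -1.5422 -0.4586] turn [-4.000e-04  3.000e-04  4.035e-01] rows 16.1
```

Run:
```python
from h import *
plan([.395,.325,.34],82)
```

```text
shift [-0.7254 -0.6229 -0.3933] turn [-4.000e-04  3.000e-04  4.035e-01] rows 10.1
```

servo_tool(
  series=[
    [[-0.725,-0.623,-0.393,0,0,0.4035,1],[-0.725,-0.623,-0.393,0,0,0.4035,1],[-0.725,-0.623,-0.393,0,0,0.4035,1],[-0.725,-0.623,-0.393,0,0,0.4035,1],[-0.725,-0.623,-0.393,0,0,0.4035,1],[-0.725,-0.623,-0.393,0,0,0.4035,1],[-0.725,-0.623,-0.393,0,0,0.4035,1],[-0.725,-0.623,-0.393,0,0,0.4035,1],[-0.725,-0.623,-0.393,0,0,0.4035,1],[-0.725,-0.623,-0.393,0,0,0.4035,1],[-0.725,-0.623,-0.393,0,0,0.4035,1]],
  ],
)

```text
time_s: 1.07
tool_pos: [0.3951, 0.3247, 0.3406]
tool_rot: [180.0, -0.0, 81.7]
force: [0.3, 0.1, 0.2]
grip_width: 0.0869
grasp_force: 0.0
```

Run:
```python
from h import *
o=get_obs();print(o['tool_pos'],o['tool_rot'],o['qpos'])
plan([.51,.06,.36],82)
```

```text
[0.39514918 0.3247344  0.340636  ] [ 1.79995272e+02 -2.93643811e-02  8.17294892e+01] [-5.15657963e+01 -6.11059284e-01  9.12300447e+00  9.14887730e+01
  8.19608600e-02  8.90888364e+01 -5.07150772e+01]
shift [-0.8182  0.5058 -0.0649] turn [ 0.     -0.0002 -0.0015] rows 6.9
```

servo_tool(
  series=[
    [[-0.818,0.506,-0.065,0,0,0,1],[-0.818,0.506,-0.065,0,0,0,1],[-0.818,0.506,-0.065,0,0,0,1],[-0.818,0.506,-0.065,0,0,0,1],[-0.818,0.506,-0.065,0,0,0,1],[-0.818,0.506,-0.065,0,0,0,1],[-0.818,0.506,-0.065,0,0,0,1],[-0.818,0.506,-0.065,0,0,0,1],[-0.818,0.506,-0.065,0,0,0,1]],
  ],
)

```text
time_s: 1.82
tool_pos: [0.5116, 0.0586, 0.3599]
tool_rot: [-180.0, 0.0, 81.8]
force: [-0.4, 1.1, -0.6]
grip_width: 0.0868
grasp_force: 0.0
```

```bash
cat > w.py <<'E'
from h import *
import sys
c=cam('wrist'); o=get_obs(); print(o['tool_pos'].round(4),o['tool_rot'].round(2),o['qpos'].round(1),o['time_s'])
P=cloud(c); hsv=cv2.cvtColor(c['frame'],cv2.COLOR_RGB2HSV).astype(int); H,S,V=[hsv[...,i] for i in range(3)]
for lab,m in (('red',((H<8)|(H>172))&(S>150)&(V>50)),('yel',(H>20)&(H<35)&(S>130)&(V>80))):
    n,L,st,ce=cv2.connectedComponentsWithStats(m.astype('uint8'))
    for i in range(1,n):
        if st[i,4]<25: continue
        q=P[L==i]; q=q[~np.isnan(q[:,0])]
        z=np.percentile(q[:,2],80); k=q[abs(q[:,2]-z)<.006]
        r,ci=cv2.minEnclosingCircle((k[:,:2]*1000).astype('float32'))
        print(lab,ce[i].round(1),st[i,4],'z %.4f'%z,'circle',np.round(r,1),round(ci,1),'mean',k.mean(0).round(4))
q=P.reshape(-1,3); k=q[(q[:,2]>.049)&(q[:,2]<.066)&(abs(q[:,0]-.5)<.08)&(q[:,1]<-.02)]
if len(k)>20: print('web',len(k),k.mean(0).round(4),np.round(cv2.minAreaRect((k[:,:2]*1000).astype('float32'))[0],1),cv2.minAreaRect((k[:,:2]*1000).astype('float32'))[1:])
f=q[(abs(q[:,2])<.004)]; print('floor z',f[:,2].mean())
save(c,sys.argv[1])
E
python3 w.py w1.png
```

```text
[0.5111 0.0611 0.3596] [-1.7995e+02 -1.0000e-02  8.2050e+01] [-36.3  -0.8  26.5  89.5   0.3  91.3 -17.8] 1.8667
red [287.7 143.3] 2666 z 0.2333 circle [529.3 110.9] 25.4 mean [0.5293 0.1115 0.2327]
yel [271.1 199.2] 40 z 0.0069 circle [496.2  10.1] 5.8 mean [0.4961 0.0101 0.0061]
yel [468.4 299.6] 32 z 0.4502 circle [564.   83.4] 1.4 mean [0.5637 0.0835 0.4497]
yel [471.5 346.1] 46 z 0.4573 circle [560.8  74.9] 2.5 mean [0.561  0.0751 0.456 ]
yel [490.3 343. ] 64 z 0.4555 circle [566.3  74.3] 3.8 mean [0.5662 0.0743 0.4548]
yel [524.6 347.6] 32 z 0.4578 circle [573.4  73.6] 1.9 mean [0.5732 0.0734 0.4565]
yel [542.6 353.2] 56 z 0.4594 circle [576.3  73.3] 2.6 mean [0.5759 0.073  0.4584]
web 342 [ 0.4889 -0.1142  0.0545] [ 474.3 -145.4] ((172.1935577392578, 37.49055480957031), 82.11327362060547)
floor z -0.0002674060444770537
```

View pics/w1.png

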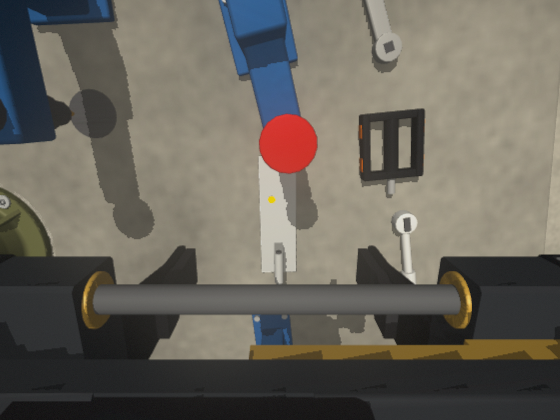

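The wrist view shows the knob at (288,143), the yellow spot at (271,199) and the web at (279,262), with the gripper wide only along its closing axis. I'll fit the bracket pose from the red spot, the web and the strap edges.

```bash
cat > f.py <<'E'
from h import *
import pickle
t,s=pickle.load(open('ts.pkl','rb')); w=cam('wrist')
for nm,c,(u0,u1,v0,v1) in (('top',t,(245,262,203,218)),('side',s,(260,278,238,252)),('wrist',w,(255,305,150,275))):
    P=cloud(c); hsv=cv2.cvtColor(c['frame'],cv2.COLOR_RGB2HSV).astype(int)[v0:v1,u0:u1]; Q=P[v0:v1,u0:u1]
    if nm!='wrist':
        m=((hsv[...,0]<12)|(hsv[...,0]>168))&(hsv[...,1]>110)
        W=hsv[...,1]*m; q=Q[m]; print(nm,'red',m.sum(),np.average(q,axis=0,weights=W[m]).round(4))
    Z=P[...,2]; 
    m=(Z>.0035)&(Z<.012)&(abs(P[...,0]-.5)<.06)&(P[...,1]<.09)&(P[...,1]>-.14)&(cv2.cvtColor(c['frame'],cv2.COLOR_RGB2HSV)[...,1]<45)
    m=cv2.morphologyEx(m.astype('uint8'),cv2.MORPH_OPEN,np.ones((3,3)))
    n,L,st,ce=cv2.connectedComponentsWithStats(m); i=1+st[1:,4].argmax()
    q=P[L==i]; print(nm,'strap',len(q),cv2.minAreaRect((q[:,:2]*1000).astype('float32')),q.mean(0).round(4))
    k=P[(Z>.053)&(Z<.062)&(abs(P[...,0]-.495)<.04)&(abs(P[...,1]+.085)<.05)]
    print(nm,'webtop',len(k),k.mean(0).round(4),cv2.minAreaRect((k[:,:2]*1000).astype('float32')))
E
python3 f.py
```

```text
top red 8 [0.5235 0.0627 0.0059]
top strap 81 ((508.63665771484375, 39.434974670410156), (22.208568572998047, 46.79110336303711), 80.3486328125) [0.5061 0.0387 0.0065]
top webtop 70 [ 0.4936 -0.0885  0.056 ] ((493.3492736816406, -89.03369903564453), (53.405330657958984, 12.745758056640625), 84.3526382446289)
side red 10 [0.5225 0.0611 0.008 ]
side strap 763 ((501.6545104980469, -19.81817626953125), (203.9757843017578, 61.52595901489258), 82.16529083251953) [ 0.4968 -0.0088  0.0072]
side webtop 85 [ 0.492  -0.0924  0.0565] ((491.8813171386719, -92.26891326904297), (54.07999801635742, 13.998822212219238), 81.2332992553711)
wrist strap 3258 ((502.47833251953125, -20.429595947265625), (198.10572814941406, 59.21856689453125), 82.95979309082031) [ 0.5017 -0.0231  0.0057]
wrist webtop 229 [ 0.4941 -0.0873  0.0556] ((494.2187805175781, -87.62783813476562), (51.65312576293945, 12.649955749511719), 82.33859252929688)
```

```bash
cat >> h.py <<'E'
def plant(xyz,yaw,tilt):
    B=R.from_euler('xyz',[180,0,yaw],degrees=True)*R.from_rotvec([0,np.radians(tilt),0]); plan(xyz,*np.array(B.as_euler('xyz',degrees=True))[[2,0,1]])
E
python3 - <<'E'
from h import *
B=R.from_euler('xyz',[180,0,82.5],degrees=True)*R.from_rotvec([0,np.radians(20),0]);print(B.as_matrix().round(3))
plant([.4892,-.1186,.118],82.5,20)
E
```

```text
[[ 0.123  0.991  0.045]
 [ 0.932 -0.131  0.339]
 [ 0.342  0.    -0.94 ]]
shift [-0.6078  0.0119  0.8048] turn [-0.      0.111  -0.0018] rows 7.3
```

servo_tool(
  series=[
    [[-0.608,0.012,0.805,0,0.111,-0.002,1],[-0.608,0.012,0.805,0,0.111,-0.002,1],[-0.608,0.012,0.805,0,0.111,-0.002,1],[-0.608,0.012,0.805,0,0.111,-0.002,1],[-0.608,0.012,0.805,0,0.111,-0.002,1],[-0.608,0.012,0.805,0,0.111,-0.002,1],[-0.608,0.012,0.805,0,0.111,-0.002,1],[-0.608,0.012,0.805,0,0.111,-0.002,1],[-0.608,0.012,0.805,0,0.111,-0.002,1],[-0.608,0.012,0.805,0,0.111,-0.002,1],[-0.608,0.012,0.805,0,0.111,-0.002,1]],
  ],
)

```text
time_s: 2.83
tool_pos: [0.4905, -0.1179, 0.1195]
tool_rot: [179.8, -20.0, 82.6]
force: [0.6, 0.2, 0.6]
grip_width: 0.0869
grasp_force: 0.0
```

Run:
```python
from h import *
print(get_obs()['qpos'],get_obs()['force'])
plant([.4937,-.0847,.024],82.5,20)
```

```text
[-16.50113629  12.23548148  45.52679127 109.90189855 -28.9482445
  71.64039527  33.2963764 ] [0.63143313 0.18771107 0.55028311]
shift [-0.0048 -0.0048  0.3371] turn [ 0.0007 -0.0002  0.0007] rows 2.4
```

servo_tool(
  series=[
    [[-0.001,-0.001,0.08,0,0,0,1],[-0.002,-0.002,0.16,0,0,0,1],[-0.004,-0.004,0.24,0,0,0,1],[-0.005,-0.005,0.3,0,0,0,1],[-0.005,-0.005,0.337,0,0,0,1],[-0.005,-0.005,0.337,0,0,0,1],[-0.005,-0.005,0.337,0,0,0,1],[-0.005,-0.005,0.337,0,0,0,1]],
  ],
  grip_force=20,
)

```text
time_s: 3.5
tool_pos: [0.4938, -0.0872, 0.0245]
tool_rot: [179.8, -20.0, 82.5]
force: [0.2, 0.5, -0.6]
grip_width: 0.0873
grasp_force: 0.0
```

Run:
```python
from h import *
o=get_obs();print(o['tool_pos'],o['force'])
d=np.array(o['tool_pos'])-[.4931,-.0897,.057]; print('bracket-frame offset from web mid', d[0]*.9914-d[1]*.1305, d[0]*.1305+d[1]*.9914)
```

```text
[ 0.49376259 -0.08721947  0.02451068] [ 0.20872751  0.47914046 -0.62190032]
bracket-frame offset from web mid 0.0003331788416327715 0.0025456666106441596
```

Centred to 0.3 mm. I'm closing the gripper.

servo_tool(
  series=[
    [[0,0,0,0,0,0,0.1],[0,0,0,0,0,0,0],[0,0,0,0,0,0,0],[0,0,0,0,0,0,0],[0,0,0,0,0,0,0],[0,0,0,0,0,0,0],[0,0,0,0,0,0,0],[0,0,0,0,0,0,0],[0,0,0,0,0,0,0],[0,0,0,0,0,0,0],[0,0,0,0,0,0,0],[0,0,0,0,0,0,0]],
  ],
  grip_force=20,
)

```text
time_s: 4.5
tool_pos: [0.4926, -0.0871, 0.023]
tool_rot: [179.9, -20.0, 82.4]
force: [1.0, 0.6, -1.1]
grip_width: 0.0152
grasp_force: 0.8
```

Run:
```python
from h import *
o=get_obs();print(o['tool_pos'],o['force'],o['wrist_torque'],o['grip_width'],o['grasp_force'])
t=cam('top');P=cloud(t);hsv=cv2.cvtColor(t['frame'],cv2.COLOR_RGB2HSV)
s=cam('side')
for c in(t,s):
    P=cloud(c);h=cv2.cvtColor(c['frame'],cv2.COLOR_RGB2HSV);m=(h[...,0]>20)&(h[...,0]<35)&(h[...,1]>130)&(h[...,2]>100)&(P[...,2]<.02)
    print(m.sum(),P[m].mean(0) if m.any() else '')
A=R.from_euler('xyz',o['tool_rot'],degrees=True); print((A.inv().apply([.0058,.0478,0])/.3).round(4))
```

```text
[ 0.49264569 -0.08709647  0.02295311] [ 1.03980753  0.56984912 -1.0908259 ] [-0.63516976 -0.12322213 -0.07179266] 0.015192652273721236 0.7902598783402937
7 [0.49630744 0.01103746 0.00659784]
0 
[ 0.1508 -0.0021  0.0548]
```

servo_tool(
  series=[
    [[0,0,0,0,0,0,0],[0,0,0,0,0,0,0],[0,0,0,0,0,0,0],[0.015,0,0.0055,0,0,0,0],[0.04,-0.0005,0.0145,0,0,0,0],[0.065,-0.001,0.0236,0,0,0,0],[0.09,-0.0013,0.0327,0,0,0,0],[0.115,-0.0016,0.0418,0,0,0,0],[0.137,-0.002,0.0498,0,0,0,0],[0.1508,-0.0021,0.0548,0,0,0,0],[0.1508,-0.0021,0.0548,0,0,0,0],[0.1508,-0.0021,0.0548,0,0,0,0]],
  ],
  grip_force=20,
)

```text
time_s: 5.6
tool_pos: [0.4981, -0.037, 0.023]
tool_rot: [180.0, -20.1, 82.5]
force: [-0.1, 3.2, 0.2]
grip_width: 0.0136
grasp_force: 20.0
```

```bash
cat > chk.py <<'E'
from h import *
o=get_obs();print(o['tool_pos'],o['tool_rot'],o['force'],o['grasp_force'],o['grip_width'])
for n in('top','side'):
    c=cam(n);P=cloud(c);h=cv2.cvtColor(c['frame'],cv2.COLOR_RGB2HSV);near=(P[...,2]<.02)&(P[...,2]>0)&(abs(P[...,0]-.5)<.08)&(abs(P[...,1]-.05)<.12)
    m=near&(h[...,0]>20)&(h[...,0]<35)&(h[...,1]>100); print(n,'yel',m.sum(),P[m].mean(0).round(4) if m.any() else '')
    m=near&((h[...,0]<12)|(h[...,0]>168))&(h[...,1]>110); print(n,'red',m.sum(),P[m].mean(0).round(4) if m.any() else '')
    m=(P[...,2]>.0035)&(P[...,2]<.012)&near&(h[...,1]<45)
    m=cv2.morphologyEx(m.astype('uint8'),cv2.MORPH_OPEN,np.ones((3,3)))
    k,L,st,ce=cv2.connectedComponentsWithStats(m)
    if k>1:
        q=P[L==1+st[1:,4].argmax()]; print(n,'strap',len(q),cv2.minAreaRect((q[:,:2]*1000).astype('float32')))
    save(c,n+'_%.0f.png'%(o['time_s']*10))
E
python3 chk.py
```

```text
[ 0.49806518 -0.03695285  0.02295945] [179.97815178 -20.12101758  82.47190434] [-0.07680839  3.17551157  0.19226761] 19.99271288048476 0.01356775948199305
top yel 9 [0.501  0.0615 0.0064]
top red 9 [0.5271 0.113  0.0066]
top strap 247 ((506.1811218261719, 20.971237182617188), (80.54077911376953, 58.50185012817383), 85.62095642089844)
side yel 0 
side red 10 [0.5269 0.111  0.0076]
side strap 196 ((515.0547485351562, 99.80986022949219), (67.78996276855469, 52.60798263549805), 88.71033477783203)
```

Run:
```python
from h import *
o=get_obs();print(o['tool_pos'],o['force'])
c=cam('side');save(c,'sc.png',(215,150,315,270),5);import pickle;pickle.dump(c,open('sc.pkl','wb'))
# predicted pixels
P=cloud(c);Rm=np.array(c['rotation']);
for z in(.233,.083,.035,.006):
  for xy in((.529,.1108),(.5275,.1085)):
    p=Rm.T@(np.array([*xy,z])-c['origin']);print(z,xy,(p[:2]/p[2]*c['fx']+[c['cx'],c['cy']]).round(1))
```

```text
[ 0.49798218 -0.03739032  0.02296517] [ 1.11614939  3.9282862  -0.22825231]
0.233 (0.529, 0.1108) [260.2 168.1]
0.233 (0.5275, 0.1085) [260.2 168.7]
0.083 (0.529, 0.1108) [260.9 212.8]
0.083 (0.5275, 0.1085) [260.9 213.4]
0.035 (0.529, 0.1108) [261.1 225.8]
0.035 (0.5275, 0.1085) [261.  226.5]
0.006 (0.529, 0.1108) [261.2 233.4]
0.006 (0.5275, 0.1085) [261.2 234.1]
```

View pics/sc.png

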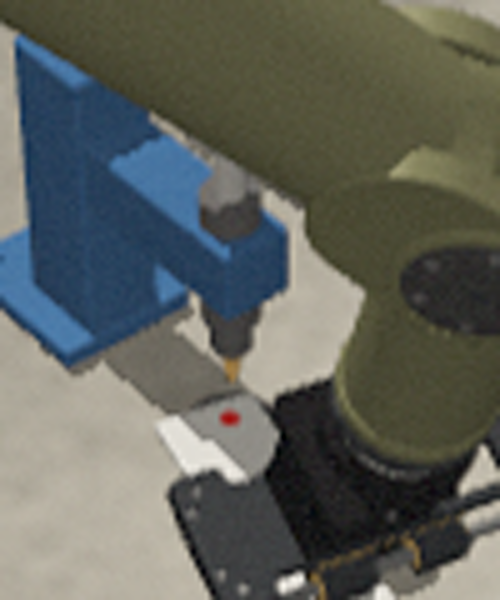

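```bash
cat > ax.py <<'E'
from h import *
import pickle
from scipy.optimize import least_squares
def fit(q,r):
    f=lambda p:np.hypot(q[:,0]-p[0],q[:,1]-p[1])-r
    s=least_squares(f,[.529,.110],loss='soft_l1',f_scale=.001);return s.x.round(4),len(q),np.abs(s.fun).mean().round(4)
c=pickle.load(open('sc.pkl','rb'));t0,s0=pickle.load(open('ts.pkl','rb'))
for n,c in(('sc',c),('s0',s0)):
    P=cloud(c);h=cv2.cvtColor(c['frame'],cv2.COLOR_RGB2HSV).astype(int)
    near=(np.hypot(P[...,0]-.529,P[...,1]-.11)<.03)
    m=near&(P[...,2]>.06)&(P[...,2]<.102)&(h[...,1]<80); print(n,'sleeve',fit(P[m],.017))
    kn=near&(P[...,2]>.213)&(P[...,2]<.229)&((h[...,0]<8)|(h[...,0]>172)); 
    if kn.sum()>5: print(n,'knob side',fit(P[kn],.026))
    m=(P[...,2]>.0)&(P[...,2]<.015)&(abs(P[...,0]-.52)<.03)&(abs(P[...,1]-.09)<.05)&((h[...,0]<12)|(h[...,0]>168))&(h[...,1]>110)
    v,u=np.nonzero(m);w=h[...,1][m];print('red px',np.average(u,weights=w),np.average(v,weights=w),P[m].mean(0))
    # ray-plane z=.006
    r=np.array(c['rotation'])@[(np.average(u,weights=w)-c['cx'])/c['fx'],(np.average(v,weights=w)-c['cy'])/c['fy'],1]
    print('ray',(np.array(c['origin'])+r*(.006-c['origin'][2])/r[2]).round(4))
E
python3 ax.py
```

```text
sc sleeve (array([0.5312, 0.1139]), 87, np.float64(0.0024))
red px 260.4863420427553 233.21733966745842 [0.52798259 0.11265777 0.00576592]
ray [0.5278 0.1124 0.006 ]
s0 sleeve (array([0.5318, 0.1144]), 85, np.float64(0.0027))
s0 knob side (array([0.5295, 0.1116]), 55, np.float64(0.0013))
red px 269.00785193494113 244.16993830622548 [0.52286934 0.06120762 0.00793893]
ray [0.5236 0.0628 0.006 ]
```

The crop shows the red spot at (230,418) directly below the bit tip at (232,380). The fits put it about 1 mm short in x. I'll nudge it, let go and retract along the tool axis.

servo_tool(
  series=[
    [[0,0.004,0,0,0,0,0],[0,0.004,0,0,0,0,0],[0,0.004,0,0,0,0,0],[0,0.004,0,0,0,0,0.5],[0,0.004,0,0,0,0,0.5],[0,0.004,0,0,0,0,0.5],[0,0.004,0,0,0,0,0.5],[0,0.004,0,0,0,0,0.5],[0,0.004,0,0,0,0,0.5],[0,0.004,-0.2,0,0,0,0.5],[0,0.004,-0.4,0,0,0,0.5],[0,0.004,-0.4,0,0,0,0.5]],
  ],
)

```text
time_s: 6.75
tool_pos: [0.4934, -0.0811, 0.1372]
tool_rot: [179.9, -19.9, 82.3]
force: [1.4, -0.0, 0.3]
grip_width: 0.0432
grasp_force: 0.0
```

```bash
python3 chk.py; python3 -c "
from h import *
plan([.5295,.1115,.265],82.5)"
```

```text
[ 0.49343067 -0.08110563  0.13721388] [179.94822787 -19.92709262  82.32601938] [ 1.35771603 -0.0191445   0.25075316] 0.0 0.04323805397053954
top yel 11 [0.5015 0.0593 0.0067]
top red 7 [0.5274 0.111  0.006 ]
top strap 228 ((505.4881896972656, 18.635799407958984), (92.76814270019531, 57.57660675048828), 81.70487976074219)
side yel 9 [0.5005 0.0591 0.0066]
side red 6 [0.5244 0.1105 0.0089]
side strap 332 ((491.4686584472656, -5.213714599609375), (129.8266143798828, 42.36359786987305), 80.29580688476562)
shift [ 0.761   0.0213 -0.1615] turn [ 0.0043 -0.1108 -0.0015] rows 5.6
```

servo_tool(
  series=[
    [[0.16,0,-0.44,0,0,0,0],[0.16,0,-0.44,0,0,0,0],[0.16,0,-0.44,0,0,0,0],[0.16,0,-0.44,0,-0.04,0,0],[0.761,0.021,-0.1615,0.0043,-0.1108,-0.0015,0],[0.761,0.021,-0.1615,0.0043,-0.1108,-0.0015,0],[0.761,0.021,-0.1615,0.0043,-0.1108,-0.0015,0],[0.761,0.021,-0.1615,0.0043,-0.1108,-0.0015,0],[0.761,0.021,-0.1615,0.0043,-0.1108,-0.0015,0],[0.761,0.021,-0.1615,0.0043,-0.1108,-0.0015,0],[0.761,0.021,-0.1615,0.0043,-0.1108,-0.0015,0],[0.761,0.021,-0.1615,0.0043,-0.1108,-0.0015,0]],
  ],
)

```text
time_s: 7.85
tool_pos: [0.5261, 0.1145, 0.2587]
tool_rot: [-179.3, 0.0, 82.7]
force: [0.3, -0.1, 0.3]
grip_width: 0.0005
grasp_force: 0.0
```

```bash
python3 -c "
from h import *
o=get_obs();print(o['tool_pos'],o['tool_rot'],o['force'],o['qpos'])
plan([.5292,.1112,.237],82.5)"
```

```text
[0.52609419 0.11450479 0.25865435] [-1.79315299e+02  3.85487036e-02  8.27246964e+01] [ 0.28829823 -0.07372282  0.32151703] [-40.69735849   4.14747636  27.31391103  96.32016339  -2.13625438
  80.6543039  -20.3502278 ]
shift [-0.0096  0.0125  0.072 ] turn [-0.0038  0.0002  0.0012] rows 0.5
```

servo_tool(
  series=[
    [[-0.0096,0.0125,0.04,-0.0038,0,0.001,0],[-0.0096,0.0125,0.07,-0.0038,0,0.001,0],[-0.0096,0.0125,0.08,-0.0038,0,0.001,0],[-0.0096,0.0125,0.09,-0.0038,0,0.001,0],[-0.0096,0.0125,0.1,-0.0038,0,0.001,0],[-0.0096,0.0125,0.11,-0.0038,0,0.001,0],[-0.0096,0.0125,0.12,-0.0038,0,0.001,0],[-0.0096,0.0125,0.13,-0.0038,0,0.001,0],[-0.0096,0.0125,0.14,-0.0038,0,0.001,0],[-0.0096,0.0125,0.145,-0.0038,0,0.001,0],[-0.0096,0.0125,0.145,-0.0038,0,0.001,0],[-0.0096,0.0125,0.145,-0.0038,0,0.001,0]],
  ],
)

```text
time_s: 8.85
tool_pos: [0.5295, 0.1121, 0.2159]
tool_rot: [179.9, -0.0, 82.6]
force: [0.4, -2.8, 2.0]
grip_width: 0.0007
grasp_force: 1.7
```

servo_tool(
  series=[
    [[0,0,0.0033,0,0,0,0],[0,0,0.0067,0,0,0,0],[0,0,0.01,0,0,0,0],[0,0,0.0133,0,0,0,0],[0,0,0.0133,0,0,0,0],[0,0,0.0133,0,0,0,0]],
  ],
)

```text
time_s: 9.35
tool_pos: [0.5294, 0.1123, 0.2118]
tool_rot: [179.9, -0.1, 82.6]
force: [0.4, -2.7, 3.1]
grip_width: 0.0003
grasp_force: 2.0
```

servo_tool(
  series=[
    [[0,0,0.0033,0,0,0,0],[0,0,0.0067,0,0,0,0],[0,0,0.0067,0,0,0,0],[0,0,0.0067,0,0,0,0]],
  ],
)

```text
time_s: 9.68
tool_pos: [0.5293, 0.1123, 0.2098]
tool_rot: [179.9, -0.1, 82.6]
force: [2.2, -3.0, 4.7]
grip_width: 0.0001
grasp_force: 2.1
```

servo_tool(
  series=[
    [[0,0,0.0033,0,0,0,0],[0,0,0.0067,0,0,0,0],[0,0,0.0067,0,0,0,0],[0,0,0.0067,0,0,0,0]],
  ],
)

```text
time_s: 10.02
tool_pos: [0.5293, 0.1123, 0.2078]
tool_rot: [179.9, -0.1, 82.6]
force: [2.2, -3.0, 3.8]
grip_width: 0.0007
grasp_force: 2.2
```

servo_tool(
  series=[
    [[0,0,0.0033,0,0,0,0],[0,0,0.0067,0,0,0,0],[0,0,0.0067,0,0,0,0],[0,0,0.0067,0,0,0,0]],
  ],
)

```text
time_s: 10.35
tool_pos: [0.5293, 0.1123, 0.2058]
tool_rot: [179.9, -0.1, 82.6]
force: [2.7, -2.9, 3.7]
grip_width: 0.0004
grasp_force: 2.4
```

servo_tool(
  series=[
    [[0,0,0.0033,0,0,0,0],[0,0,0.0067,0,0,0,0],[0,0,0.0067,0,0,0,0],[0,0,0.0067,0,0,0,0]],
  ],
)

```text
time_s: 10.68
tool_pos: [0.5293, 0.1123, 0.204]
tool_rot: [179.9, -0.1, 82.6]
force: [2.3, -2.3, 5.2]
grip_width: 0.0004
grasp_force: 2.7
```

servo_tool(
  series=[
    [[0,0,0.0033,0,0,0,0],[0,0,0.0033,0,0,0,0],[0,0,0.0033,0,0,0,0]],
  ],
)

```text
time_s: 10.93
tool_pos: [0.5294, 0.1123, 0.2038]
tool_rot: [179.9, -0.1, 82.6]
force: [2.5, -2.4, 9.4]
grip_width: 0.0005
grasp_force: 4.6
```

servo_tool(
  series=[
    [[0,0,0.0033,0,0,0,0],[0,0,0.005,0,0,0,0],[0,0,0.005,0,0,0,0],[0,0,0.005,0,0,0,0]],
  ],
)

```text
time_s: 11.27
tool_pos: [0.5294, 0.1123, 0.2035]
tool_rot: [179.9, -0.1, 82.6]
force: [-1.0, -3.3, 14.5]
grip_width: 0.0009
grasp_force: 7.5
```

servo_tool(
  series=[
    [[0,0,0.003,0,0,0,0],[0,0,0.005,0,0,0,0],[0,0,0.005,0,0,0,0],[0,0,0.005,0,0,0,0]],
  ],
)

```text
time_s: 11.6
tool_pos: [0.5294, 0.1123, 0.2031]
tool_rot: [179.9, -0.2, 82.6]
force: [-4.0, -3.5, 21.1]
grip_width: 0.0004
grasp_force: 10.5
```

```bash
python3 -c "
from h import *
o=get_obs();print(o['tool_pos'],o['force'])"
```

```text
[0.52944018 0.1123152  0.20313171] [-4.0378066  -3.49104183 21.07907958]
```

About 16 N beyond the spring. I'm raising slowly and moving to a viewing pose.

servo_tool(
  series=[
    [[0,0,-0.02,0,0,0,0],[0,0,-0.05,0,0,0,0],[0,0,-0.08,0,0,0,0],[0,0,-0.12,0,0,0,0],[0,0,-0.2,0,0,0,0],[0,0,-0.3,0,0,0,0.5],[-0.18,-0.037,-0.523,0,0,0,0.5],[-0.18,-0.037,-0.523,0,0,0,0.5],[-0.18,-0.037,-0.523,0,0,0,0.5],[-0.18,-0.037,-0.523,0,0,0,0.5],[-0.18,-0.037,-0.523,0,0,0,0.5]],
  ],
)

```text
time_s: 12.52
tool_pos: [0.5102, 0.061, 0.3559]
tool_rot: [-179.9, -0.1, 82.6]
force: [-0.5, 0.1, -0.2]
grip_width: 0.0324
grasp_force: 0.0
```

```bash
python3 w.py w2.png | grep -v 'z 0.4'; python3 chk.py;python3 -c "
from h import *
w=cam('wrist');P=cloud(w);Z=P[...,2]
m=(Z>.0035)&(Z<.012)&(abs(P[...,0]-.5)<.06)&(P[...,1]<.1)&(P[...,1]>-.1)&(cv2.cvtColor(w['frame'],cv2.COLOR_RGB2HSV)[...,1]<45)
m=cv2.morphologyEx(m.astype('uint8'),cv2.MORPH_OPEN,np.ones((3,3)))
n,L,st,ce=cv2.connectedComponentsWithStats(m); q=P[L==1+st[1:,4].argmax()]
print(len(q),cv2.minAreaRect((q[:,:2]*1000).astype('float32')),q.mean(0))
k=P[(Z>.053)&(Z<.062)&(abs(P[...,0]-.5)<.04)&(abs(P[...,1]+.035)<.05)]
print('webtop',len(k),k.mean(0).round(4),cv2.minAreaRect((k[:,:2]*1000).astype('float32')))
"
```

```text
[0.51   0.0615 0.355 ] [-1.7985e+02 -3.0000e-02  8.2680e+01] [-39.   -1.   29.   90.1   0.4  90.9 -17.3] 12.5667
red [290.8 146.6] 2710 z 0.2334 circle [529.1 110.9] 25.4 mean [0.5293 0.1115 0.2327]
yel [270.5 171.9] 30 z 0.0075 circle [501.   58.4] 5.3 mean [0.5003 0.058  0.0066]
web 287 [ 0.4981 -0.0448  0.0547] [ 487.6 -122.9] ((209.18482971191406, 13.9262056350708), 82.44168090820312)
floor z -0.0002444552649952089
[0.51002962 0.06146807 0.35504976] [-1.79852123e+02 -2.70813982e-02  8.26773780e+01] [-0.01860099  0.37424274  0.21703376] 0.0 0.036082820833068276
top yel 0 
top red 0 
top strap 30 ((523.2181396484375, -30.80875587463379), (9.896647453308105, 21.566965103149414), 0.42896032333374023)
side yel 10 [0.5001 0.0579 0.0083]
side red 7 [0.5258 0.1081 0.0097]
side strap 706 ((506.424560546875, 27.560768127441406), (200.7704620361328, 61.87757110595703), 81.62577819824219)
2468 ((505.3928527832031, 10.692100524902344), (162.9656219482422, 60.02547836303711), 82.48624420166016) [5.01893435e-01 2.10734973e-04 5.69804232e-03]
webtop 260 [ 0.4985 -0.0404  0.0556] ((498.7236022949219, -40.82506561279297), (55.60804748535156, 12.26602840423584), 82.58816528320312)
```

```bash
python3 -c "
from h import *
plant([.4939,-.0724,.1175],82.5,20)"
```

```text
shift [-0.4485  0.0047  0.7913] turn [-0.001   0.1113  0.0009] rows 6.5
```

servo_tool(
  series=[
    [[-0.4485,0.005,0.791,-0.001,0.1113,0.001,1],[-0.4485,0.005,0.791,-0.001,0.1113,0.001,1],[-0.4485,0.005,0.791,-0.001,0.1113,0.001,1],[-0.4485,0.005,0.791,-0.001,0.1113,0.001,1],[-0.4485,0.005,0.791,-0.001,0.1113,0.001,1],[-0.4485,0.005,0.791,-0.001,0.1113,0.001,1],[-0.4485,0.005,0.791,-0.001,0.1113,0.001,1],[-0.4485,0.005,0.791,-0.001,0.1113,0.001,1],[-0.4485,0.005,0.791,-0.001,0.1113,0.001,1],[-0.4485,0.005,0.791,-0.001,0.1113,0.001,1],[-0.4485,0.005,0.791,-0.001,0.1113,0.001,1],[-0.4485,0.005,0.791,-0.001,0.1113,0.001,1]],
  ],
)

```text
time_s: 13.72
tool_pos: [0.4965, -0.0724, 0.1208]
tool_rot: [179.6, -20.1, 82.6]
force: [-0.2, -0.7, -0.7]
grip_width: 0.0868
grasp_force: 0.0
```

```bash
python3 -c "
from h import *
plant([.4984,-.0385,.0235],82.5,20)"
```

```text
shift [-0.0056 -0.0104  0.3432] turn [ 0.0018 -0.0007  0.0006] rows 2.5
```

servo_tool(
  series=[
    [[-0.001,-0.003,0.08,0.001,0,0,1],[-0.002,-0.006,0.16,0.0018,-0.0007,0,1],[-0.004,-0.01,0.24,0.0018,-0.0007,0,1],[-0.0055,-0.01,0.3,0.0018,-0.0007,0,1],[-0.0055,-0.01,0.338,0.0018,-0.0007,0,1],[-0.0055,-0.01,0.338,0.0018,-0.0007,0,1],[-0.0055,-0.01,0.338,0.0018,-0.0007,0,1],[-0.0055,-0.01,0.338,0.0018,-0.0007,0,1],[-0.0055,-0.01,0.338,0.0018,-0.0007,0,1]],
  ],
)

```text
time_s: 14.47
tool_pos: [0.4982, -0.0408, 0.0248]
tool_rot: [180.0, -20.0, 82.5]
force: [-0.6, 0.0, -0.8]
grip_width: 0.0873
grasp_force: 0.0
```

servo_tool(
  series=[
    [[0,0,0,0,0,0,0],[0,0,0,0,0,0,0],[0,0,0,0,0,0,0],[0,0,0,0,0,0,0],[0,0,0,0,0,0,0],[0,0,0,0,0,0,0],[0,0,0,0,0,0,0],[0,0,0,0,0,0,0],[0,0,0,0,0,0,0],[0,0,0,0,0,0,0],[0,0,0,0,0,0,0],[0,0,0,0,0,0,0]],
  ],
  grip_force=20,
)

```text
time_s: 15.47
tool_pos: [0.4972, -0.0402, 0.0234]
tool_rot: [-179.9, -19.9, 82.4]
force: [2.5, -0.9, -1.3]
grip_width: 0.0148
grasp_force: 0.8
```

servo_tool(
  series=[
    [[0,0,0,0,0,0,0],[0,0,0,0,0,0,0],[0,0,0,0,0,0,0]],
  ],
)

```text
time_s: 15.72
tool_pos: [0.4974, -0.0403, 0.0234]
tool_rot: [-179.9, -19.9, 82.4]
force: [1.7, 0.4, -1.3]
grip_width: 0.0136
grasp_force: 20.0
```

```bash
python3 chk.py; python3 -c "
from h import *
o=get_obs()
A=R.from_euler('xyz',o['tool_rot'],degrees=True); print((A.inv().apply([.0285,.0525,0])/.3).round(4))"
```

```text
[ 0.49736077 -0.04029638  0.02339039] [-179.91311419  -19.93378753   82.41862601] [ 1.66266383  0.38767494 -1.28775041] 19.9845318129519 0.013589732044504461
top yel 13 [0.5009 0.06   0.0064]
top red 5 [0.5279 0.1117 0.0052]
top strap 136 ((524.2564086914062, 93.8916015625), (46.56228256225586, 50.874305725097656), 68.95844268798828)
side yel 0 
side red 7 [0.528  0.1117 0.0056]
side strap 215 ((516.3858032226562, 96.43778991699219), (62.43330001831055, 64.13471221923828), 88.33529663085938)
[0.1749 0.0712 0.0633]
```

servo_tool(
  series=[
    [[0.0173,0.0071,0.0063,0,0,0,0],[0.0433,0.0177,0.0157,0,0,0,0],[0.0693,0.0283,0.0251,0,0,0,0],[0.0953,0.0389,0.0345,0,0,0,0],[0.1213,0.0496,0.044,0,0,0,0],[0.1473,0.0602,0.0534,0,0,0,0],[0.164,0.067,0.0594,0,0,0,0],[0.1733,0.0708,0.0628,0,0,0,0],[0.1733,0.0708,0.0628,0,0,0,0],[0.1733,0.0708,0.0628,0,0,0,0],[0.1733,0.0708,0.0628,0,0,0,0],[0.1733,0.0708,0.0628,0,0,0,0]],
  ],
)

```text
time_s: 16.82
tool_pos: [0.5255, 0.0132, 0.0234]
tool_rot: [-179.9, -20.0, 82.5]
force: [1.0, 2.4, -0.6]
grip_width: 0.0138
grasp_force: 20.0
```

```bash
python3 chk.py; python3 -c "
from h import *
c=cam('side');save(c,'sd.png',(215,150,315,270),5)"
```

```text
[0.52545072 0.0131772  0.02339851] [-179.86471904  -20.03962126   82.45236035] [ 1.01131557  2.38300961 -0.56037945] 19.97945267299656 0.013784730293239318
top yel 8 [0.5272 0.1133 0.0063]
top red 0 
top strap 132 ((516.1629028320312, 62.211952209472656), (69.88788604736328, 31.18603515625), 86.00333404541016)
side yel 0 
side red 0 
side strap 113 ((505.95562744140625, 6.690814971923828), (49.06450653076172, 25.013853073120117), 82.55646514892578)
```

View pics/sd.png

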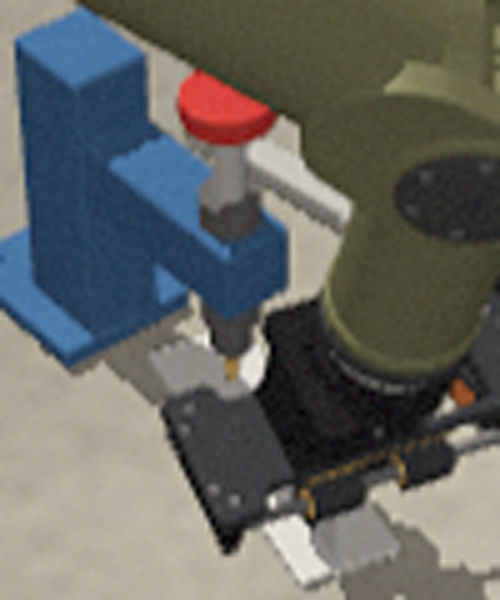

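The crop shows the strap under the bit tip at (232,370), with the yellow spot hidden by the gripper. The top camera puts yellow at (.527,.113). I'll repeat the nudge and release, then measure again.

servo_tool(
  series=[
    [[0,0.004,0,0,0,0,0],[0,0.004,0,0,0,0,0],[0,0.004,0,0,0,0,0],[0,0.004,0,0,0,0,0.5],[0,0.004,0,0,0,0,0.5],[0,0.004,0,0,0,0,0.5],[0,0.004,0,0,0,0,0.5],[0,0.004,0,0,0,0,0.5],[0,0.004,0,0,0,0,0.5],[0,0.004,-0.2,0,0,0,0.5],[0,0.004,-0.4,0,0,0,0.5],[0,0.004,-0.4,0,0,0,0.5]],
  ],
)

```text
time_s: 17.97
tool_pos: [0.5211, -0.03, 0.1376]
tool_rot: [-179.9, -19.9, 82.4]
force: [0.7, 0.5, -0.2]
grip_width: 0.0435
grasp_force: 0.0
```

```bash
python3 chk.py; python3 -c "
from h import *
plan([.5295,.1115,.262],82.5)
c=cam('side');save(c,'se.png',(215,150,315,270),5)"
```

```text
[ 0.52108609 -0.02999643  0.13758437] [-179.85029797  -19.89047284   82.38182597] [ 0.67378369  0.48090892 -0.15272148] 0.0 0.04349653493700982
top yel 10 [0.527  0.1125 0.0067]
top red 0 
top strap 75 ((513.3280639648438, 38.99180603027344), (33.94068145751953, 27.588424682617188), 88.60393524169922)
side yel 10 [0.527  0.1111 0.0075]
side red 0 
side strap 545 ((528.2584228515625, 75.1623764038086), (190.4490966796875, 61.26066207885742), 86.22748565673828)
shift [ 0.586  -0.0477 -0.2128] turn [ 0.0031 -0.111  -0.0011] rows 4.5
```

View pics/se.png

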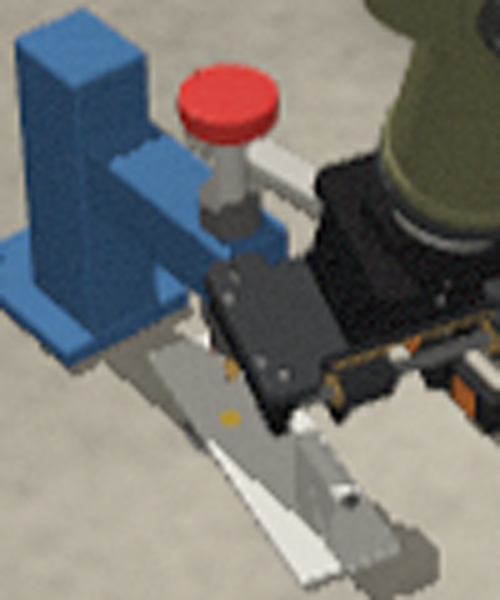

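Yellow is now at (230,418), the same pixel red had, directly below the bit. I'm going to the knob.

servo_tool(
  series=[
    [[0.16,0,-0.44,0,0,0,0],[0.16,0,-0.44,0,0,0,0],[0.16,0,-0.44,0,0,0,0],[0.16,0,-0.44,0,-0.04,0,0],[0.586,-0.048,-0.213,0.0031,-0.111,-0.001,0],[0.586,-0.048,-0.213,0.0031,-0.111,-0.001,0],[0.586,-0.048,-0.213,0.0031,-0.111,-0.001,0],[0.586,-0.048,-0.213,0.0031,-0.111,-0.001,0],[0.586,-0.048,-0.213,0.0031,-0.111,-0.001,0],[0.586,-0.048,-0.213,0.0031,-0.111,-0.001,0],[0.586,-0.048,-0.213,0.0031,-0.111,-0.001,0],[0.586,-0.048,-0.213,0.0031,-0.111,-0.001,0]],
  ],
)

```text
time_s: 19.12
tool_pos: [0.5262, 0.1131, 0.2559]
tool_rot: [-179.3, 0.1, 82.6]
force: [-0.4, 0.1, 0.2]
grip_width: 0.0002
grasp_force: 0.0
```

```bash
python3 -c "
from h import *
o=get_obs();print(o['tool_pos'],o['force'])
plan([.5294,.1115,.208],82.5)"
```

```text
[0.52623331 0.11311212 0.25589307] [-0.40943458  0.12519383  0.16623618]
shift [-0.0038  0.013   0.1595] turn [-0.0037  0.0004  0.0004] rows 1.2
```

servo_tool(
  series=[
    [[-0.0038,0.013,0.03,-0.0037,0,0,0],[-0.0038,0.013,0.055,-0.0037,0,0,0],[-0.0038,0.013,0.068,-0.0037,0,0,0],[-0.0038,0.013,0.08,-0.0037,0,0,0],[-0.0038,0.013,0.09,-0.0037,0,0,0],[-0.0038,0.013,0.1,-0.0037,0,0,0],[-0.0038,0.013,0.11,-0.0037,0,0,0],[-0.0038,0.013,0.12,-0.0037,0,0,0],[-0.0038,0.013,0.13,-0.0037,0,0,0],[-0.0038,0.013,0.14,-0.0037,0,0,0],[-0.0038,0.013,0.14,-0.0037,0,0,0],[-0.0038,0.013,0.14,-0.0037,0,0,0]],
  ],
)

```text
time_s: 20.12
tool_pos: [0.5297, 0.1134, 0.2143]
tool_rot: [179.9, 0.0, 82.7]
force: [0.3, -2.5, 4.6]
grip_width: 0.0007
grasp_force: 1.8
```

servo_tool(
  series=[
    [[0,0,0.0033,0,0,0,0],[0,0,0.0067,0,0,0,0],[0,0,0.01,0,0,0,0],[0,0,0.01,0,0,0,0],[0,0,0.01,0,0,0,0]],
  ],
)

```text
time_s: 20.53
tool_pos: [0.5297, 0.1135, 0.2113]
tool_rot: [179.9, 0.0, 82.7]
force: [0.3, -3.0, 4.0]
grip_width: 0.0005
grasp_force: 2.0
```

servo_tool(
  series=[
    [[0,0,0.0033,0,0,0,0],[0,0,0.0067,0,0,0,0],[0,0,0.01,0,0,0,0],[0,0,0.0133,0,0,0,0],[0,0,0.0167,0,0,0,0],[0,0,0.0167,0,0,0,0],[0,0,0.0167,0,0,0,0]],
  ],
)

```text
time_s: 21.12
tool_pos: [0.5296, 0.1137, 0.2062]
tool_rot: [180.0, 0.0, 82.7]
force: [1.8, -2.5, 4.0]
grip_width: 0.0004
grasp_force: 2.3
```

servo_tool(
  series=[
    [[0,0,0.0033,0,0,0,0],[0,0,0.0067,0,0,0,0],[0,0,0.0067,0,0,0,0],[0,0,0.0067,0,0,0,0]],
  ],
)

```text
time_s: 21.45
tool_pos: [0.5295, 0.1137, 0.2043]
tool_rot: [179.9, 0.0, 82.8]
force: [1.7, -2.8, 4.4]
grip_width: 0.0008
grasp_force: 2.4
```

servo_tool(
  series=[
    [[0,0,0.0033,0,0,0,0],[0,0,0.0033,0,0,0,0],[0,0,0.0033,0,0,0,0]],
  ],
)

```text
time_s: 21.7
tool_pos: [0.5296, 0.1137, 0.2039]
tool_rot: [179.9, -0.0, 82.7]
force: [0.0, -3.5, 7.9]
grip_width: 0.0003
grasp_force: 3.8
```

servo_tool(
  series=[
    [[0,0,0.003,0,0,0,0],[0,0,0.006,0,0,0,0],[0,0,0.006,0,0,0,0],[0,0,0.006,0,0,0,0]],
  ],
)

```text
time_s: 22.03
tool_pos: [0.5296, 0.1137, 0.2035]
tool_rot: [179.9, -0.0, 82.7]
force: [-2.1, -5.3, 14.4]
grip_width: 0.0008
grasp_force: 7.4
```

servo_tool(
  series=[
    [[0,0,0.002,0,0,0,0],[0,0,0.0045,0,0,0,0],[0,0,0.0045,0,0,0,0],[0,0,0.0045,0,0,0,0]],
  ],
)

```text
time_s: 22.37
tool_pos: [0.5297, 0.1138, 0.2032]
tool_rot: [179.9, -0.1, 82.7]
force: [-4.9, -4.4, 20.4]
grip_width: 0.0006
grasp_force: 10.2
```

About 15.5 N beyond the spring. I'm raising the tool and checking.

servo_tool(
  series=[
    [[0,0,-0.02,0,0,0,0],[0,0,-0.05,0,0,0,0],[0,0,-0.08,0,0,0,0],[0,0,-0.12,0,0,0,0],[0,0,-0.2,0,0,0,0],[0,0,-0.3,0,0,0,0],[-0.18,-0.037,-0.523,0,0,0,0],[-0.18,-0.037,-0.523,0,0,0,0],[-0.18,-0.037,-0.523,0,0,0,0],[-0.18,-0.037,-0.523,0,0,0,0],[-0.18,-0.037,-0.523,0,0,0,0]],
  ],
)

```text
time_s: 23.28
tool_pos: [0.5109, 0.0627, 0.3565]
tool_rot: [-179.9, -0.0, 82.8]
force: [0.1, 1.0, -0.8]
grip_width: 0.0006
grasp_force: 0.0
```

```bash
python3 w.py w3.png | grep -v 'z 0.4'; python3 chk.py; python3 -c "
from h import *
c=cam('side');save(c,'sf.png',(200,130,400,290),4)"
```

```text
[0.5107 0.0632 0.3556] [-1.7987e+02  2.0000e-02  8.2870e+01] [-43.8  -1.   33.6  90.1   0.6  90.9 -17.4] 23.3333
red [290.5 148.6] 2695 z 0.2334 circle [529.1 110.9] 25.4 mean [0.5293 0.1116 0.2328]
floor z -0.00023644587438555707
[0.5106581  0.06318179 0.35557705] [-1.79870743e+02  2.20253450e-02  8.28680055e+01] [ 0.17295947  0.77311624 -1.00308646] 0.0 0.0006995078794873341
top yel 0 
top red 0 
side yel 10 [0.5267 0.1107 0.008 ]
side red 0 
side strap 640 ((533.1656494140625, 73.2332763671875), (190.51931762695312, 63.80642318725586), 82.02179718017578)
```

View pics/sf.png

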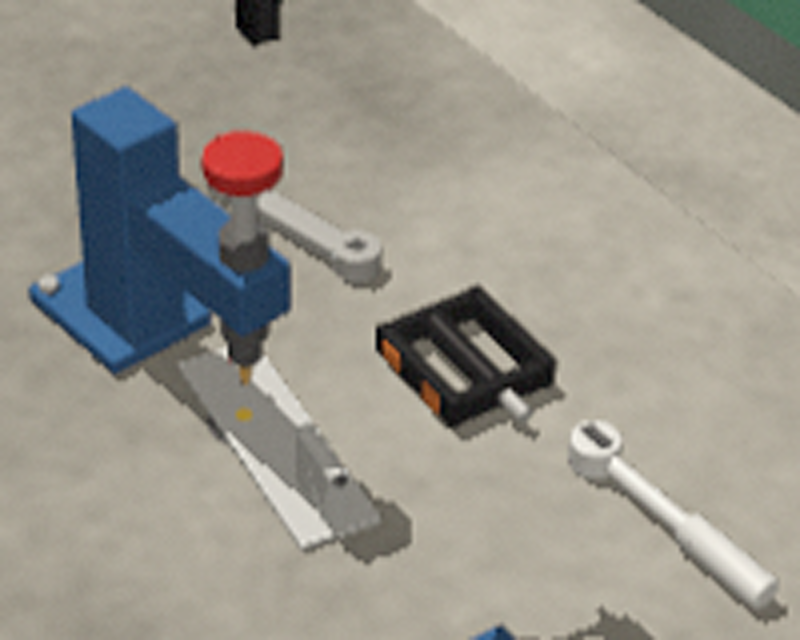

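The knob is back up (z 0.233). Yellow at (244,414) is under the bit at (245,378). The bracket lies flat and the bystanders haven't moved.

```bash
python3 -c "
from h import *
print(env.sign_off())"
```

```text
the job is handed in; nothing more can be done
None
```

I punched the red spot and then the yellow, each with about 15–16 N beyond the spring, and handed the job in at about 23 s. By camera both spots were within 1–2 mm of the punch axis; the bracket lies flat with yellow under the punch, the knob is back up, and the crank, pedal and ratchet handle haven't moved.

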